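# Pack the sample set into its shipping box

### The arm

A 6-joint arm with a two-finger parallel gripper is mounted at the origin on the work surface. World frame = base frame: x ahead of the robot, y to its left, z up, the work surface at z = 0. Lengths are in m, angles in rad, forces in N, time in s.
With the tool pointing down it reaches from about 0.35 to 0.975 m from the base axis. Payload 4.9 kg.
Tool frame: the origin (TCP) lies at the very end of the fingers, on their centre line; the grasp point (between the pads) lies 19 mm behind it; z points along the fingers, y is the line along which they close (so a half turn about z gives the same grasp; the last joint's range is limited). The gripper opens to 85 mm and grips with 20 to 120 N. Pads are 22 mm wide; open, the fingers measure 114 mm over their backs; the gripper's body (76 mm by 85 mm) begins 54 mm behind the grasp point. The pads swing forward as they close: fully open they stand 13 mm farther back than shut.
Start: joints at [-1.426, 0.053, 1.613, -0, 1.476, -0.119], TCP at [0.163, -0.603, 0.231] pointing down, gripper open.
Joint ranges: [-3.01, 3.01], [-1.01, 2.22], [0.06, 2.58], [-1.02, 4.17], [0.09, 2.62], [-3.14, 3.14]. Speed limits (rad/s): [2.57, 2.57, 3.14, 3.14, 3.14, 3.14].

### API

Orientations are given as a unit quaternion [w, x, y, z].
In Python, from plant import manip gives the robot as it stands.
- The arm moves only by the shell command python3 -m pendant 'ROWS'. ROWS is JSON, a list of rows, each a list of 3 entries, a list of its own where there are three numbers: the opening, from 0 (shut) to 1 (fully open), then the shift along the tool's x, y, z in units of 12 cm (1.0 is 12 cm), then the turn about the tool's z in units of pi rad (1.0 is pi rad). In form: [[gripper, [dx, dy, dz], roll], ...]. A call has 1 to 10 rows; each row is the pose to reach, as a shift and turn from the pose commanded when the call began, along the tool's axes at that moment, turning the shorter way round; what a row does not reach only later rows make up. A row lasts 1/10 s, in which the tool goes at most 50 mm and 8.59 degrees, less where a joint would pass 70% of its speed; a pose out of reach is approached as far as the arm can. A call with a number of a shift or a turn outside -1 to 1 is refused whole. A call with a gripper value outside its range is refused whole. The fingers move at their own pace and stop on an object; the grip force is fixed at half the most. Time passes only in rows, so rows that repeat a pose let the fingers close. It gives the time, the measured TCP pose, the force, the opening and the grip force at its end, in the units of the state.
- manip.state(): the state, without advancing time (a new reading comes with each control period).
- manip.grab_frame(name): name is "scene" or "top" or "wrist"; returns a dict with "img" (384x512x3 uint8, red, green, blue), "fx", "fy", "cx", "cy" (pixels), "D" ([k1, k2, p1, p2, k3] as OpenCV has them; the pictures are not rectified), "eye" and "rotation" of the camera in the world; the wrist camera has in their place "tool_from_camera" (4x4, takes a point from camera to tool coordinates, whose origin is the TCP and whose axes are the flange's). Camera axes: x right, y down, z forward; pixel columns grow to the right and rows downward; lengths in m; the calibration is good to about 2 mm. A picture is of the moment at which its call begins: read the wrist's pose just before it. There is no depth.
- manip.job_done(): hands the job in; it is judged then, once.
The state is a dict: "time": time; "joint_pos": joint angles; "joint_vel": joint speeds; "joint_efforts": joint torques, N m; "tool_pos": TCP position; "tool_rot": TCP orientation; "contact_force": force on the tool from outside, world axes, zero at the start; "ft_torque": the same for the moment, N m; "gripper_width": opening from 0.0 (shut) to 1.0 (fully open); "grasp_force": force on a finger pad.
Only numpy, scipy, OpenCV 4.12 (cv2) and the standard library are available. Lean on these libraries where they do the work, as an engineer would, in place of code of your own. Each camera call takes 0.05 s, during which the arm holds its last target. There are 200 camera calls.

### The job

Pack the sample set: stand the amber bottle, the white filter packet and the plastic cup now hanging on the drying peg next to one another in the open cardboard box, each upright on the box's floor, the cup mouth down just as it hangs. They only just fit, in one row with the packet's wide side across the box. Lower them in rather than dropping them, and leave the mortar, the red-capped tube and the small vial where they are.

Things in the scene. Friction and masses are not known exactly. Their poses are not given: they have to be found in the camera images.
- ship_box: (all sizes in mm) low open cardboard box, fixed to the bench, outside 82 (its x) by 164 (its y, the long way) by 36 high, walls 5 thick, inside 72 by 154. Origin at the centre of its underside, z up.
- ship_box_in (a point): centre of the box's inner floor (5 mm above the bench), axes as the box's: x across, y along the row.
- bottle: closed amber glass bottle with black cap and paper label, 98 tall; straight body 48 in diameter up to 70 high, then a shoulder and a cap 32 in diameter. Origin at the centre of its underside, z up. Loose, about 200 g.
- packet: upright rigid white packet of filters with a grey band, 62 (its x, wide side) by 34 (its y) by 90 tall. Origin at the centre of its underside, z up. Loose, about 140 g.
- cup: straight white plastic cup, 54 outside diameter, 82 tall, wall 3, hanging mouth down over the drying peg. Origin at the centre of its mouth (the lower rim as it hangs), z points from the mouth to the closed end, so upward while mouth down. It hangs with its rim 22 above the bench and its closed end on top at 104; lift it at least 80 mm straight up to clear the peg. Loose, about 60 g.
- drying_peg: fixed drying peg that holds the cup: grey foot disc 80 in diameter and 10 high, thin steel post, round head 32 in diameter whose top is 100 above the bench. Origin at the centre of its underside.
- mortar: dark stone-like mortar bowl, 112 in diameter, 60 high, bystander. Origin at the centre of its underside.
- tube: standing clear tube with a red cap, 32 in diameter, 108 tall, bystander. Origin at the centre of its underside.
- vial: small glass vial with a white cap, 22 in diameter, 44 tall, bystander. Origin at the centre of its underside.
Not all that is in view belongs to the job. What is shaped like the cup but purple or yellow is not meant.

How it is judged:
At the end, for the whole second after the job is handed in: Bottle, packet and cup all stand at rest inside the box walls, undersides (for the cup: its rim, mouth down) on the box's floor within 8 mm, each leaning less than 0.12 rad (7 degrees) (x of bottle in the frame of ship_box_in between -0.036 and 0.036 m and y of bottle in the frame of ship_box_in between -0.077 and 0.077 m and z of bottle in the frame of ship_box_in between -0.006 and 0.008 m and angle between each of bottle, packet, cup's own z axis and vertical below 0.12 rad and linear speed of each of bottle, packet, cup below 0.03 m/s and x of packet in the frame of ship_box_in between -0.036 and 0.036 m and y of packet in the frame of ship_box_in between -0.077 and 0.077 m and z of packet in the frame of ship_box_in between -0.006 and 0.008 m and x of cup in the frame of ship_box_in between -0.036 and 0.036 m and y of cup in the frame of ship_box_in between -0.077 and 0.077 m and z of cup in the frame of ship_box_in between -0.006 and 0.008 m); the robot touches nothing.
It fails at once if the bottle was dropped or thrown into the box (faster than 0.6 m/s inside it) (x of bottle in the frame of ship_box_in between -0.036 and 0.036 m and y of bottle in the frame of ship_box_in between -0.077 and 0.077 m and z of bottle in the frame of ship_box_in below 0.06 m and linear speed of bottle above 0.6 m/s).
It fails at once if the packet was dropped or thrown into the box (faster than 0.6 m/s inside it) (x of packet in the frame of ship_box_in between -0.036 and 0.036 m and y of packet in the frame of ship_box_in between -0.077 and 0.077 m and z of packet in the frame of ship_box_in below 0.06 m and linear speed of packet above 0.6 m/s).
It fails at once if the cup was dropped or thrown into the box (faster than 0.6 m/s inside it) (x of cup in the frame of ship_box_in between -0.036 and 0.036 m and y of cup in the frame of ship_box_in between -0.077 and 0.077 m and z of cup in the frame of ship_box_in below 0.06 m and linear speed of cup above 0.6 m/s).
It fails at once if the mortar, tube or vial was disturbed (moved more than 30 mm) (distance of any of mortar, tube, vial from where it was at the start of the episode above 0.03 m).
It also fails if it takes over 67 s, if anything falls off the work surface, if the arm or the gripper's body presses on something with over 40 N, if the wrist force passes 120 N, or if a joint passes its speed limit or range.

## Working session

There is one attempt and no reset: what is moved stays moved. The work goes in short steps, Python scripts to look and compute and a shell command to move; the robot and the scene stay as the last step left them, time stands still between calls to the robot, and variables do not carry over. Pictures are saved under pics/ and viewed, at most 12 in all, crops included, and the job is handed in when it is done.

```bash
mkdir -p pics; cat > h.py <<'E'
import numpy as np, cv2
from plant import manip
from scipy.spatial.transform import Rotation as R
def grab(n):
    s=manip.state(); f=manip.grab_frame(n)
    if n=="wrist":
        q=s["tool_rot"]; T=np.eye(4); T[:3,:3]=R.from_quat([q[1],q[2],q[3],q[0]]).as_matrix(); T[:3,3]=s["tool_pos"]
        C=T@np.array(f["tool_from_camera"]); f["eye"]=C[:3,3]; f["rotation"]=C[:3,:3]
    f["K"]=np.array([[f["fx"],0,f["cx"]],[0,f["fy"],f["cy"]],[0,0,1.]]); return f
def rotm(f):
    r=np.array(f["rotation"],float)
    return r if r.shape==(3,3) else R.from_quat([r[1],r[2],r[3],r[0]]).as_matrix()
def cast(f,px,z):
    p=cv2.undistortPoints(np.array(px,float).reshape(-1,1,2),f["K"],np.array(f["D"],float)).reshape(-1,2)
    d=np.c_[p,np.ones(len(p))]@rotm(f).T; e=np.array(f["eye"],float)
    return e+d*((z-e[2])/d[:,2])[:,None]
def proj(f,P):
    M=rotm(f).T
    return cv2.projectPoints(np.array(P,float).reshape(-1,1,3),cv2.Rodrigues(M)[0],-M@np.array(f["eye"],float),f["K"],np.array(f["D"],float))[0].reshape(-1,2)
def save(img,n): cv2.imwrite("pics/"+n,img[...,::-1])
E
python3 - <<'E'
from h import *
np.set_printoptions(precision=3,suppress=True)
a=grab("scene");b=grab("top")
save(a["img"],"scene0.png");save(b["img"],"top0.png")
for f in(a,b): print(f["eye"],f["rotation"],f["fx"])
print(manip.state())
E
```

```text
[1.003 0.66  0.586] [-0.129  0.269  0.861 -0.412] 405.1182084347349
[0.42  0.109 1.131] [ 0.061 -0.697  0.711 -0.063] 425.443220601423
{'time': 0.1, 'joint_pos': array([-1.426,  0.053,  1.614, -0.   ,  1.476, -0.119]), 'joint_vel': array([ 0.   , -0.002, -0.003,  0.001, -0.   ,  0.003]), 'joint_efforts': array([  0.   , -39.491, -37.136,  -0.   ,   0.004,  -0.   ]), 'tool_pos': array([ 0.163, -0.603,  0.23 ]), 'tool_rot': array([-0.001,  0.991,  0.132, -0.   ]), 'contact_force': array([ 0.269, -0.345,  0.309]), 'ft_torque': array([ 0.031, -0.021,  0.022]), 'grasp_force': 0.0, 'gripper_width': 1.0022567161008233}
```

View pics/scene0.png

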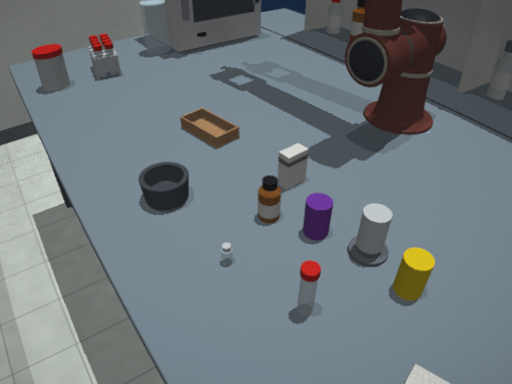

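View pics/top0.png

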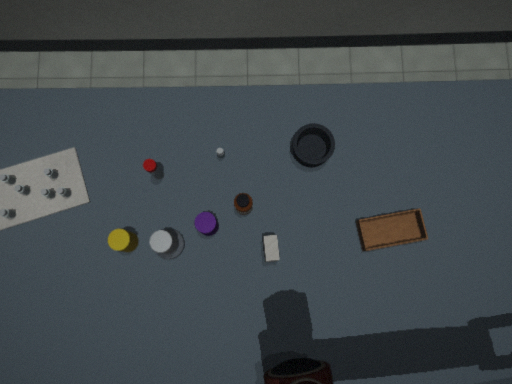

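Scene: the candidates for the cup are white on its peg (top 162,241 / scene 374,228), purple (206,222 / 318,216) and yellow (119,239 / 414,275). I choose the white one, since it is the one hanging on the grey-foot peg. The bottle is at top (243,203), packet (271,248), box (392,230), mortar (312,146), tube (150,166) and vial (220,152).

```bash
cat > meas.py <<'E'
from h import *
def blob(mask,px):
    n,l,s,c=cv2.connectedComponentsWithStats(mask.astype(np.uint8))
    i=1+np.argmin(np.hypot(*(c[1:]-px).T)+1e3*(s[1:,4]<15)); m=(l==i).astype(np.uint8)
    return max(cv2.findContours(m,cv2.RETR_EXTERNAL,cv2.CHAIN_APPROX_NONE)[0],key=len).reshape(-1,2),s[i]
def rect(f,c,z):
    P=cast(f,c,z)[:,:2]; (x,y),(w,h),a=cv2.minAreaRect((P*1000).astype(np.float32))
    return np.round([x,y,w,h,a],1)
def circ(f,c,z):
    P=cast(f,c,z)[:,:2]*1000; (x,y),r=cv2.minEnclosingCircle(P.astype(np.float32)); return np.round([x,y,r],1)
E
python3 - <<'E'
from meas import *
f=grab("top"); im=f["img"]; hsv=cv2.cvtColor(im,cv2.COLOR_RGB2HSV); H,S,V=cv2.split(hsv)
white=(S<60)&(V>110)
c,s=blob(white,(162,241)); print("cup",s,circ(f,c,.104))
c,s=blob(white,(271,248)); print("packet",s,rect(f,c,.09))
c,s=blob((H<18)&(S>110)&(V>40),(392,230)); print("box",s,rect(f,c,.036))
c,s=blob((H<18)&(S>110)&(V>30),(243,203)); print("bottle body",s,circ(f,c,.07))
c,s=blob(V<40,(243,201)); print("bottle cap",s,circ(f,c,.098))
c,s=blob((H<8)&(S>150)&(V>80),(150,166)); print("tube",s,circ(f,c,.108))
c,s=blob((H>125)&(H<155)&(S>100),(206,222)); print("purple",s,circ(f,c,.082))
c,s=blob((H>22)&(H<35)&(S>150),(119,239)); print("yellow",s,circ(f,c,.082))
c,s=blob(white,(220,152)); print("vial",s,circ(f,c,.044))
c,s=blob(V<50,(312,146)); print("mortar",s,circ(f,c,.06))
save(cv2.resize(im[120:280,100:440],None,fx=2.3,fy=2.3,interpolation=cv2.INTER_CUBIC),"crop1.png")
E
```

```text
cup [149 230  23  22 389] [502.5 338.4  26.7]
packet [264 235  16  26 337] [481.8  71.3  60.2  32.7   4.4]
box [ 359  209   68   41 1854] [ 526.6 -243.2   80.   163.3    9.2]
bottle body [234 194  18  18 129] [597.3 139.1  23.4]
bottle cap [236 194  13  14 136] [598.5 139.6  17.4]
tube [143 159  13  12 101] [690.6 368.   15.1]
purple [195 212  23  23 423] [545.1 230.1  31.1]
yellow [108 229  29  22 495] [506.1 435.9  36. ]
vial [216 148   7   6  29] [743.3 200.9   8.4]
mortar [ 290  124   45   44 1487] [747.4 -43.3  59.9]
```

View pics/crop1.png

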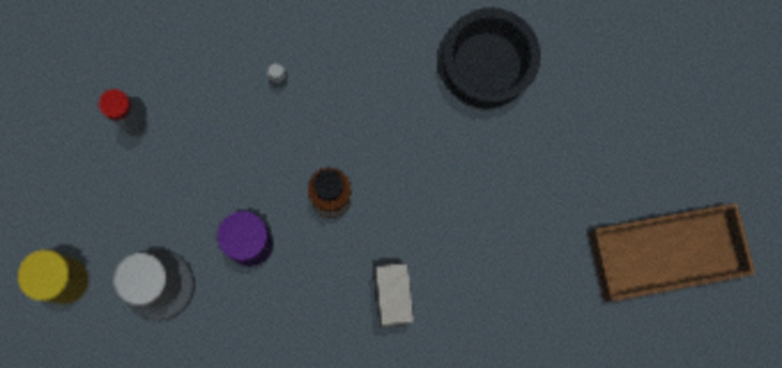

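The crop shows the white cup on its grey peg foot at crop (140,279), the purple cup at (243,237) and the yellow at (44,275). The bottle is at (330,188), the packet at (394,294) and the box at (672,252). The cup choice is confirmed, and the measured sizes agree with the given ones. I'll do the packet first, with the fingers closing along the box's x.

```bash
cat > go.py <<'E'
# usage: go.py x y tcp_z yaw_deg(tool x) -> total shift/roll in pendant units
import sys; from h import *
x,y,z,a=map(float,sys.argv[1:5]); s=manip.state(); q=s["tool_rot"]; M=R.from_quat([q[1],q[2],q[3],q[0]]).as_matrix()
d=M.T@(np.array([x,y,z])/1000-s["tool_pos"])/.12
yaw=np.degrees(np.arctan2(M[1,0],M[0,0]))
print("t",round(s["time"],2),"shift",d.round(3),"roll",round(-((a-yaw+180)%360-180)/180,4),"yaw",round(yaw,2),"tilt",np.degrees(M[:2,2]).round(2),"pos",(s["tool_pos"]*1000).round(1),"w",round(s["gripper_width"],3),"g",round(s["grasp_force"],1))
E
python3 -m pendant '[[1,[0.8,-1,0],-0.44],[1,[0.8,-1,0],-0.44],[1,[0.8,-1,0],-0.44],[1,[0.8,-1,0],-0.44],[1,[0.8,-1,0],-0.44],[1,[0.8,-1,0],-0.44],[1,[0.8,-1,0],-0.44],[1,[0.8,-1,0],-0.44],[1,[0.8,-1,0],-0.44],[1,[0.8,-1,0],-0.44]]'
python3 -m pendant '[[1,[0.95,0.6,0],0],[1,[0.95,0.6,0],0],[1,[0.95,0.6,0],0],[1,[0.95,0.6,0],0]]' >/dev/null
python3 -m pendant '[[1,[0.95,0.6,0],0],[1,[0.95,0.6,0],0],[1,[0.95,0.6,0],0],[1,[0.95,0.6,0],0]]' >/dev/null
python3 -m pendant '[[1,[0.95,0.6,0],0],[1,[0.95,0.6,0],0],[1,[0.95,0.6,0],0],[1,[0.95,0.6,0],0]]' >/dev/null
python3 -m pendant '[[1,[0.7,0.6,0],0],[1,[0.7,0.6,0],0],[1,[0.7,0.6,0],0],[1,[0.7,0.6,0],0],[1,[0.7,0.6,0],0]]' >/dev/null
python3 go.py 481.8 71.3 80 94.4
python3 - <<'E'
from h import *
f=grab("wrist"); save(f["img"],"w1.png"); print(f["eye"],rotm(f).round(2))
E
```

```text
time: 1.15
tool_pos: [0.2243, -0.4622, 0.2309]
tool_rot: [-0.0, 0.679, 0.734, 0.0]
contact_force: [0.0, 0.5, -0.0]
gripper_width: 0.999
grasp_force: 0.0
t 2.85 shift [0.738 0.079 1.257] roll -0.0009 yaw 94.24 tilt [-0.06 -0.05] pos [479.1 -17.5 231. ] w 1.001 g 0.0
[0.47339678 0.06811264 0.37460099] [[ 1.    0.07  0.02]
 [ 0.07 -0.94 -0.33]
 [-0.    0.33 -0.94]]
```

View pics/w1.png

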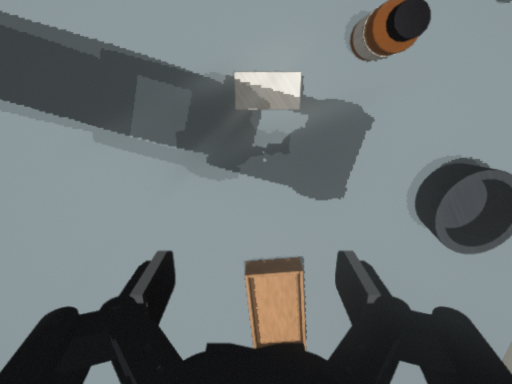

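Wrist view: the packet's top is at (268,91), the bottle's cap at (409,18), with the mortar at the right and the box ahead at (276,300). I'll refine the packet and bottle positions from this view.

```bash
python3 - <<'E'
from meas import *
f=grab("wrist"); im=f["img"]; H,S,V=cv2.split(cv2.cvtColor(im,cv2.COLOR_RGB2HSV))
print(im[91,268],im[80,290],im[125,270],im[65,268],im[150,300])
for t in(20,28,36):
  m=(im[...,0].astype(int)-im[...,2]>-t+15)&(V>120)&(H<60)|((S<20)&(V>120)); c,s=blob(m,(268,91)); print("packet",s,rect(f,c,.09))
c,s=blob(V<50,(409,18)); print("cap",s,circ(f,c,.098))
c,s=blob((H<18)&(S>90)&(V>40),(276,300)); print(s)
E
```

```text
[150 147 139] [236 232 224] [136 147 149] [147 157 159] [84 92 93]
packet [ 233   59   69   54 2064] [483.6  77.4  63.5  46.5   2.7]
packet [ 233   59   69   54 2064] [483.6  77.4  63.5  46.5   2.7]
packet [ 233   59   69   54 2064] [483.6  77.4  63.5  46.5   2.7]
cap [ 386    0   44   41 1382] [599.3 139.2  18.8]
[ 246  270   60   82 4037]
```

```bash
python3 - <<'E'
from meas import *
f=grab("wrist"); im=f["img"].astype(int); W=im[...,0]-im[...,2]; V=im.max(2)
for t in(2,5,8):
  m=(W>t)&(V>100)&(W<60); m=cv2.morphologyEx(m.astype(np.uint8),cv2.MORPH_OPEN,np.ones((5,5))); c,s=blob(m,(268,91)); print("packet",s,rect(f,c,.09))
E
```

```text
packet [ 234   72   67   38 2438] [484.4  72.8  62.2  33.    4.2]
packet [ 234   72   67   38 2301] [484.3  72.8  61.9  33.    4.2]
packet [ 235   72   66   37 1691] [484.6  73.2  60.7  32.1   4.2]
```

```bash

python3 -m pendant '[[1,[0.4,0.05,0],0],[1,[0.745,0.093,0],0],[1,[0.745,0.093,0],0],[1,[0.745,0.093,0.3],0],[1,[0.745,0.093,0.6],0],[1,[0.745,0.093,0.9],0],[1,[0.745,0.093,0.9],0],[1,[0.745,0.093,0.9],0]]' >/dev/null
python3 go.py 483.5 72.3 41 94.2
python3 -m pendant '[[1,[0,0,0.2],0],[1,[0,0,0.4],0],[1,[0,0,0.6],0],[1,[0,0,0.68],0],[1,[0,0,0.68],0],[1,[0,0,0.68],0]]'
python3 go.py 483.5 72.3 41 94.2
```

```text
t 3.8 shift [-0.005 -0.001  0.688] roll 0.0002 yaw 94.24 tilt [-0.05 -0.02] pos [483.7  73.  123.6] w 0.999 g 0.0
time: 4.4
tool_pos: [0.4856, 0.0738, 0.0438]
tool_rot: [0.001, 0.68, 0.733, 0.001]
contact_force: [1.1, -0.3, 0.4]
gripper_width: 0.999
grasp_force: 0.0
t 4.4 shift [-0.011 -0.018  0.024] roll 0.0006 yaw 94.3 tilt [ 0.19 -0.  ] pos [485.6  73.8  43.8] w 0.999 g 0.0
```

```bash

python3 -m pendant '[[1,[0,0,0.0],0],[0,[0,0,0],0],[0,[0,0,0],0],[0,[0,0,0],0],[0,[0,0,0],0],[0,[0,0,0],0],[0,[0,0,0],0],[0,[0,0,0],0],[0,[0,0,0],0]]'
python3 go.py 483.5 72.3 41 94.2
python3 -m pendant '[[0,[0,0,-0.2],0],[0,[0,0,-0.5],0],[0,[0,0,-0.9],0],[0,[0,0,-0.9],0],[0,[0,0,-0.9],0]]'
python3 go.py 526.6 -243.2 149 99.2
```

```text
time: 5.3
tool_pos: [0.4849, 0.074, 0.0429]
tool_rot: [0.001, 0.68, 0.733, 0.001]
contact_force: [-1.0, 0.9, 5.4]
gripper_width: 0.715
grasp_force: 65.9
t 5.3 shift [-0.013 -0.013  0.016] roll 0.0007 yaw 94.32 tilt [0.12 0.  ] pos [484.9  74.   42.9] w 0.715 g 65.9
time: 5.8
tool_pos: [0.4843, 0.074, 0.1505]
tool_rot: [0.001, 0.68, 0.733, 0.001]
contact_force: [0.7, -0.1, -2.4]
gripper_width: 0.716
grasp_force: 66.1
t 5.8 shift [-2.662  0.152  0.014] roll -0.0271 yaw 94.32 tilt [0.12 0.  ] pos [484.3  74.  150.5] w 0.716 g 66.1
```

```bash

python3 -m pendant '[[0,[-0.3,0,-0.2],0],[0,[-0.7,0.1,-0.2],-0.027],[0,[-0.95,0.15,-0.2],-0.027],[0,[-0.95,0.15,-0.2],-0.027],[0,[-0.95,0.15,-0.2],-0.027]]' >/dev/null
python3 -m pendant '[[0,[-0.3,0,0],0],[0,[-0.7,0,0],0],[0,[-0.98,0,0],0],[0,[-0.98,0,0],0],[0,[-0.98,0,0],0],[0,[-0.98,0,0],0],[0,[-0.98,0,0],0]]' 
python3 - <<'E'
from meas import *
f=grab("wrist"); im=f["img"]; H,S,V=cv2.split(cv2.cvtColor(im,cv2.COLOR_RGB2HSV))
m=((H<18)&(S>90)&(V>40)).astype(np.uint8); m[:,:]=cv2.morphologyEx(m,cv2.MORPH_OPEN,np.ones((3,3)))
ys,xs=np.nonzero(m); print(len(xs)); c=cv2.convexHull(np.c_[xs,ys].astype(np.int32)).reshape(-1,2); print(c.min(0),c.max(0),rect(f,c,.036))
save(im,"w2.png")
E
python3 go.py 527.1 -246.2 180 99.2
```

```text
time: 7.0
tool_pos: [0.5288, -0.1528, 0.1732]
tool_rot: [-0.001, 0.648, 0.762, -0.0]
contact_force: [-0.5, -0.8, -1.7]
gripper_width: 0.719
grasp_force: 66.0
1153
[203 182] [279 212] [ 515.7 -168.4   82.    25.1   18.6]
t 7.05 shift [-0.764 -0.141 -0.055] roll 0.0004 yaw 99.28 tilt [-0.03  0.02] pos [ 529.  -153.   173.4] w 0.721 g 66.0
```

View pics/w2.png

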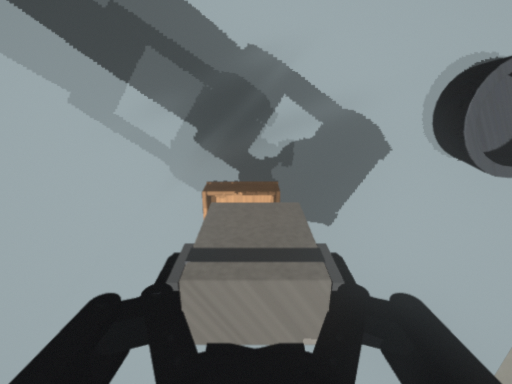

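The packet is held square, and the box's near end wall shows at rows 182–192, columns 203–279. I'll check this against the top-view box estimate by projecting its corners.

```bash
python3 - <<'E'
from meas import *
f=grab("wrist"); a=np.radians(9.2)
B=lambda x,y,z:[.5266+x*np.cos(a)-y*np.sin(a),-.2432+x*np.sin(a)+y*np.cos(a),z]
print(proj(f,[B(-.041,.082,0),B(.041,.082,0),B(-.041,.082,.036),B(.041,.082,.036),B(-.036,.077,.036),B(.036,.077,.036)]).round(1))
im=f["img"].astype(int)
for c in(220,240,260): print([tuple(im[r,c]) for r in range(179,200,2)])
t=grab("top"); im=t["img"]; H,S,V=cv2.split(cv2.cvtColor(im,cv2.COLOR_RGB2HSV))
save(cv2.resize(im[195:265,330:440],None,fx=5,fy=5,interpolation=cv2.INTER_NEAREST),"x.png")
print(proj(t,[B(-.041,.082,0),B(.041,.082,0),B(-.041,.082,.036),B(.041,.082,.036),B(-.041,-.082,.036),B(.041,-.082,.036)]).round(1))
f2=f["img"][170:215,190:295]; save(cv2.resize(f2,None,fx=7,fy=7,interpolation=cv2.INTER_NEAREST),"w2c.png")
E
```

```text
[[204.7 179.6]
 [275.4 179.7]
 [198.9 189.3]
 [277.8 189.4]
 [204.  193.8]
 [272.9 193.9]]
[(np.int64(131), np.int64(142), np.int64(144)), (np.int64(105), np.int64(101), np.int64(95)), (np.int64(87), np.int64(71), np.int64(57)), (np.int64(83), np.int64(68), np.int64(54)), (np.int64(83), np.int64(68), np.int64(56)), (np.int64(85), np.int64(69), np.int64(56)), (np.int64(137), np.int64(107), np.int64(81)), (np.int64(171), np.int64(133), np.int64(99)), (np.int64(171), np.int64(132), np.int64(99)), (np.int64(197), np.int64(152), np.int64(112)), (np.int64(209), np.int64(161), np.int64(118))]
[(np.int64(75), np.int64(81), np.int64(80)), (np.int64(84), np.int64(75), np.int64(65)), (np.int64(85), np.int64(69), np.int64(54)), (np.int64(83), np.int64(67), np.int64(52)), (np.int64(85), np.int64(68), np.int64(54)), (np.int64(86), np.int64(69), np.int64(53)), (np.int64(105), np.int64(83), np.int64(63)), (np.int64(200), np.int64(154), np.int64(112)), (np.int64(200), np.int64(153), np.int64(113)), (np.int64(201), np.int64(154), np.int64(113)), (np.int64(201), np.int64(155), np.int64(114))]
[(np.int64(73), np.int64(78), np.int64(78)), (np.int64(81), np.int64(71), np.int64(63)), (np.int64(87), np.int64(69), np.int64(55)), (np.int64(83), np.int64(66), np.int64(52)), (np.int64(84), np.int64(66), np.int64(52)), (np.int64(85), np.int64(68), np.int64(53)), (np.int64(102), np.int64(80), np.int64(61)), (np.int64(124), np.int64(97), np.int64(73)), (np.int64(181), np.int64(138), np.int64(101)), (np.int64(202), np.int64(155), np.int64(113)), (np.int64(203), np.int64(155), np.int64(114))]
[[361.2 251. ]
 [354.3 220.5]
 [364.7 250.3]
 [357.5 218.9]
 [427.7 238.9]
 [419.7 207.6]]
```

View pics/w2c.png

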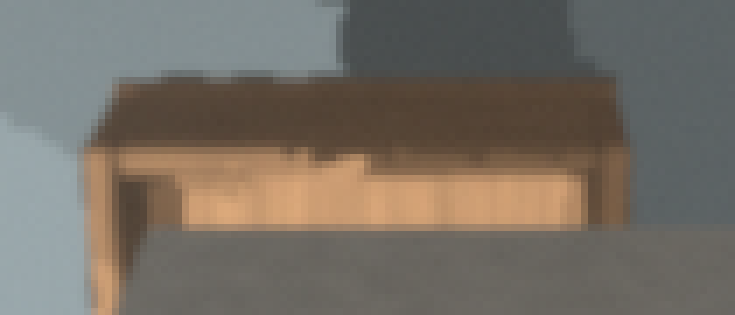

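```bash

python3 -m pendant '[[0,[-0.4,-0.06,0],0],[0,[-0.772,-0.123,0],0],[0,[-0.772,-0.123,0],0],[0,[-0.772,-0.123,0],0],[0,[-0.772,-0.123,0.3],0],[0,[-0.772,-0.123,0.6],0],[0,[-0.772,-0.123,0.6],0],[0,[-0.772,-0.123,0.6],0],[0,[-0.772,-0.123,0.6],0]]' 
python3 go.py 529.3 -246.8 49 99.2
```

```text
time: 8.05
tool_pos: [0.5308, -0.2484, 0.1042]
tool_rot: [0.002, 0.648, 0.762, 0.0]
contact_force: [-0.8, -0.5, -1.2]
gripper_width: 0.724
grasp_force: 66.0
t 8.05 shift [ 0.016 -0.012  0.46 ] roll 0.0002 yaw 99.23 tilt [ 0.18 -0.11] pos [ 530.8 -248.4  104.2] w 0.724 g 66.0
```

```bash

python3 -m pendant '[[0,[0.012,-0.01,0.08],0],[0,[0.012,-0.01,0.16],0],[0,[0.012,-0.01,0.24],0],[0,[0.012,-0.01,0.3],0],[0,[0.012,-0.01,0.35],0],[0,[0.012,-0.01,0.4],0],[0,[0.012,-0.01,0.43],0],[0,[0.012,-0.01,0.45],0],[0,[0.012,-0.01,0.45],0],[0,[0.012,-0.01,0.45],0]]' 
python3 go.py 529.3 -246.8 48 99.2
```

```text
time: 9.05
tool_pos: [0.5283, -0.2472, 0.048]
tool_rot: [0.0, 0.648, 0.761, 0.0]
contact_force: [0.2, -0.2, -1.2]
gripper_width: 0.723
grasp_force: 66.3
t 9.05 shift [0.002 0.009 0.   ] roll -0.0001 yaw 99.17 tilt [ 0.05 -0.03] pos [ 528.3 -247.2   48. ] w 0.723 g 66.3
```

```bash

python3 -m pendant '[[0,[0,0.005,0.01],0],[0,[0,0.005,0.015],0],[0,[0,0.005,0.015],0],[0,[0,0.005,0.015],0]]'; python3 go.py 529.3 -246.8 48 99.2
python3 -m pendant '[[0.85,[0,0,0],0],[0.85,[0,0,0],0],[0.85,[0,0,0],0],[1,[0,0,0],0],[1,[0,0,0],0],[1,[0,0,-0.2],0],[1,[0,0,-0.5],0],[1,[0,0,-0.9],0],[1,[0,0,-0.9],0],[1,[0,0,-0.9],0]]'
python3 -m pendant '[[1,[0.4,0,-0.3],0],[1,[0.8,0,-0.8],0],[1,[1,0,-0.8],0],[1,[1,0,-0.8],0],[1,[1,0,-0.8],0],[1,[1,0,-0.8],0]]'
python3 - <<'E'
from meas import *
f=grab("wrist"); im=f["img"]; save(im,"w3.png")
E
python3 go.py 598.5 139.3 240 94.3
```

```text
time: 9.45
tool_pos: [0.5287, -0.2474, 0.048]
tool_rot: [0.0, 0.648, 0.761, -0.0]
contact_force: [-4.7, 1.4, 8.8]
gripper_width: 0.722
grasp_force: 67.3
t 9.45 shift [ 0.005  0.006 -0.   ] roll -0.0001 yaw 99.19 tilt [-0.03 -0.04] pos [ 528.7 -247.4   48. ] w 0.722 g 67.3
time: 10.45
tool_pos: [0.5296, -0.2476, 0.1559]
tool_rot: [0.002, 0.648, 0.761, 0.0]
contact_force: [-0.2, -0.5, -0.0]
gripper_width: 1.001
grasp_force: 0.0
time: 11.05
tool_pos: [0.5086, -0.1286, 0.2474]
tool_rot: [-0.002, 0.648, 0.761, -0.001]
contact_force: [0.3, -0.2, -1.1]
gripper_width: 1.0
grasp_force: 0.0
t 11.1 shift [2.088 1.095 0.06 ] roll 0.0268 yaw 99.12 tilt [-0.23  0.07] pos [ 508.5 -128.9  247.2] w 0.995 g 0.0
```

View pics/w3.png

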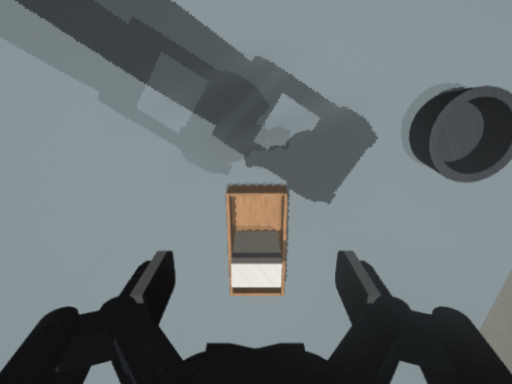

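The packet stands upright in mid-box (its top at 231–282, 261–288; box 227–289, 185–297). I'll measure the remaining slots from this view.

```bash
python3 - <<'E'
from meas import *
f=grab("wrist"); im=f["img"]; H,S,V=cv2.split(cv2.cvtColor(im,cv2.COLOR_RGB2HSV))
W=im[...,0].astype(int)-im[...,2]
m=((V>170)&(S<40)&(W>2)).astype(np.uint8); m=cv2.morphologyEx(m,cv2.MORPH_OPEN,np.ones((3,3))); c,s=blob(m,(256,275)); print("packet",s,rect(f,c,.09))
m=((H<18)&(S>60)&(V>40)).astype(np.uint8); n,l,st,_=cv2.connectedComponentsWithStats(m); 
ys,xs=np.nonzero(m[180:300,215:300]); ok=np.c_[xs+215,ys+180]; c=cv2.convexHull(ok.astype(np.int32)).reshape(-1,2); print(c.min(0),c.max(0),rect(f,c,.036))
print(rect(f,[p for p in c if p[1]>=188],.036)); 
for cc in(240,258,275): print([tuple(map(int,im[r,cc])) for r in range(182,198,1)][::1], [tuple(map(int,im[r,cc])) for r in range(286,301)])
E
```

```text
packet [ 231  264   51   23 1161] [ 529.7 -252.2   62.6   32.2    9.3]
[226 185] [287 295] [ 528.4 -238.5   82.   173.5    9.5]
[ 528.7 -240.6   82.   169.2    9.5]
[(129, 140, 142), (120, 130, 132), (113, 118, 118), (103, 96, 88), (88, 74, 61), (79, 65, 54), (78, 65, 54), (77, 64, 53), (78, 65, 55), (78, 65, 54), (92, 74, 58), (139, 109, 82), (170, 132, 99), (182, 147, 117), (189, 151, 117), (193, 149, 110)] [(227, 223, 214), (146, 139, 129), (81, 69, 59), (73, 58, 47), (72, 58, 45), (77, 62, 49), (86, 68, 52), (143, 110, 81), (177, 137, 101), (169, 141, 115), (145, 148, 145), (139, 151, 154), (139, 151, 155), (137, 149, 153), (138, 151, 154)]
[(132, 144, 146), (123, 133, 135), (102, 106, 105), (86, 76, 67), (81, 67, 54), (77, 63, 51), (77, 63, 51), (78, 64, 51), (80, 65, 53), (82, 66, 54), (100, 79, 61), (150, 116, 87), (178, 137, 101), (177, 136, 101), (181, 139, 102), (187, 144, 106)] [(227, 223, 214), (149, 141, 131), (87, 75, 64), (80, 65, 53), (78, 64, 51), (78, 64, 51), (89, 71, 55), (150, 115, 86), (183, 142, 105), (168, 141, 115), (146, 148, 146), (138, 151, 153), (139, 151, 154), (139, 151, 155), (139, 150, 154)]
[(127, 138, 141), (118, 127, 129), (101, 105, 103), (91, 80, 69), (86, 69, 56), (80, 65, 52), (77, 63, 51), (80, 65, 53), (78, 64, 51), (82, 66, 54), (105, 84, 64), (151, 116, 86), (180, 137, 102), (177, 135, 101), (179, 138, 102), (184, 141, 104)] [(225, 221, 210), (148, 140, 130), (90, 77, 67), (79, 65, 54), (77, 65, 53), (78, 66, 53), (90, 73, 58), (150, 117, 87), (181, 141, 105), (168, 141, 116), (145, 148, 146), (139, 150, 153), (139, 151, 154), (138, 151, 154), (138, 151, 154)]
```

```bash
python3 - <<'E'
from meas import *
f=grab("wrist")
a=np.radians(9.3); u=np.array([-np.sin(a),np.cos(a)]); v=np.array([np.cos(a),np.sin(a)])
im=f["img"].astype(int); print([tuple(map(int,im[r,256])) for r in range(256,268)])
A=cast(f,[[258,192.2],[258,295.3]],.036)[:,:2]*1000; print("box ends",A@u, "center",(A@u).mean(),"len",np.ptp(A@u))
P=cast(f,[[256,262.5],[256,286.8]],.09)[:,:2]*1000; print("packet ends",P@u)
print("box x", (cast(f,[[227,200],[288.3,200]],.036)[:,:2]*1000@v))
print("top-based centre",np.array([526.6,-243.2])@u,np.array([526.6,-243.2])@v, "tcp placed",np.array([528.7,-247.4])@u,np.array([528.7,-247.4])@v)
E
```

```text
[(62, 62, 61), (80, 79, 76), (96, 94, 89), (100, 98, 92), (99, 98, 92), (101, 99, 93), (110, 106, 100), (168, 164, 154), (219, 214, 202), (230, 226, 217), (232, 229, 221), (234, 231, 222)]
box ends [-244.14272406 -408.20122574] center -326.171974896417 len 164.0585016825174
packet ends [-316.50880087 -352.01395485]
box x [443.52582129 524.98940389]
top-based centre -325.1038824231655 480.37617096748727 tcp placed -329.5880444563912 481.76983192330755
```

```bash

python3 -m pendant '[[1,[0.3,0.2,0],0],[1,[0.675,0.49,0],0],[1,[0.675,0.49,0],0],[1,[0.675,0.49,0],0]]' >/dev/null
python3 -m pendant '[[1,[0.3,0.2,0],0],[1,[0.675,0.49,0],0],[1,[0.675,0.49,0],0],[1,[0.675,0.49,0],0],[1,[0.675,0.49,0],0],[1,[0.675,0.49,0],0],[1,[0.675,0.49,0],0]]' 
python3 - <<'E'
from meas import *
f=grab("wrist"); im=f["img"]; H,S,V=cv2.split(cv2.cvtColor(im,cv2.COLOR_RGB2HSV))
p=proj(f,[[.599,.139,.098]])[0]; print(p)
c,s=blob(V<48,p); print("cap",s,circ(f,c,.098))
c,s=blob((H<18)&(S>110)&(V>30),p); print("amber",s,circ(f,c,.07))
save(im[max(0,int(p[1])-75):int(p[1])+75,max(0,int(p[0])-100):int(p[0])+100].repeat(3,0).repeat(3,1),"w4.png")
E
python3 go.py 599 139.2 130 99.2
```

```text
time: 12.3
tool_pos: [0.5994, 0.0488, 0.25]
tool_rot: [0.0, 0.649, 0.761, -0.0]
contact_force: [-0.7, 0.4, 0.3]
gripper_width: 1.0
grasp_force: 0.0
[268.50363071  91.75451411]
cap [    0   252   512   132 29765] [ 649.8 -260.2  378.3]
amber [253  74  40  39 337] [603.6 140.1  23.1]
t 12.35 shift [0.742 0.115 1.   ] roll -0.0007 yaw 99.08 tilt [ 0.01 -0.01] pos [599.4  49.1 250.1] w 1.0 g 0.0
```

View pics/w4.png

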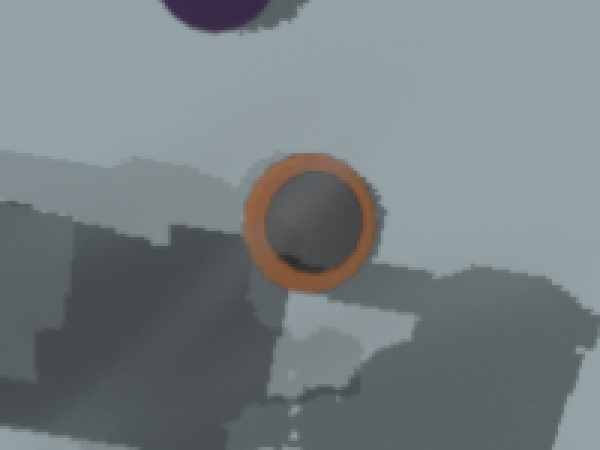

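The bottle is seen from straight above: cap centre (272.7,89.7), amber ring centre (271.5,90).

```bash
python3 - <<'E'
from meas import *
f=grab("wrist"); print(cast(f,[[272.7,89.7]],.098),cast(f,[[271.5,90],[249,90],[294,90],[271.5,67],[271.5,113]],.07))
E
python3 go.py 602 140 130 99.2;python3 go.py 602 140 39 99.2
```

```text
[[0.60278714 0.14176421 0.098     ]] [[0.60312091 0.14201566 0.07      ]
 [0.57933733 0.13821604 0.07      ]
 [0.62691192 0.14584486 0.07      ]
 [0.59913321 0.16440121 0.07      ]
 [0.60730279 0.11856973 0.07      ]]
t 12.4 shift [0.743 0.14  1.001] roll -0.0006 yaw 99.1 tilt [ 0.01 -0.01] pos [599.5  49.3 250.1] w 1.002 g 0.0
t 12.4 shift [0.743 0.14  1.759] roll -0.0006 yaw 99.1 tilt [ 0.01 -0.01] pos [599.5  49.3 250.1] w 1.002 g 0.0
```

```bash

python3 -m pendant '[[1,[0.4,0.07,0],0],[1,[0.753,0.144,0],0],[1,[0.753,0.144,0],0],[1,[0.753,0.144,0.3],0],[1,[0.753,0.144,0.6],0],[1,[0.753,0.144,0.95],0],[1,[0.753,0.144,0.95],0],[1,[0.753,0.144,0.95],0],[1,[0.753,0.144,0.95],0]]' >/dev/null
python3 go.py 602.2 141.3 39 99.2
python3 -m pendant '[[1,[0,0,0.2],0],[1,[0,0,0.4],0],[1,[0,0,0.6],0],[1,[0,0,0.78],0],[1,[0,0,0.8],0],[1,[0,0,0.8],0],[1,[0,0,0.8],0],[1,[0,0,0.8],0]]'
python3 go.py 602.2 141.3 39 99.2
```

```text
t 13.3 shift [-0.003 -0.021  0.835] roll -0.0003 yaw 99.15 tilt [0.27 0.02] pos [604.2 142.  139.2] w 1.001 g 0.0
time: 14.1
tool_pos: [0.604, 0.1423, 0.0424]
tool_rot: [0.001, 0.648, 0.761, 0.001]
contact_force: [-0.1, 0.3, -0.4]
gripper_width: 1.002
grasp_force: 0.0
t 14.1 shift [-0.006 -0.016  0.028] roll -0.0001 yaw 99.17 tilt [0.22 0.03] pos [604.  142.3  42.4] w 1.002 g 0.0
```

```bash

python3 -m pendant '[[0,[0,-0.01,0.02],0],[0,[0,-0.01,0.02],0],[0,[0,-0.01,0.02],0],[0,[0,-0.01,0.02],0],[0,[0,-0.01,0.02],0],[0,[0,-0.01,0.02],0],[0,[0,-0.01,0.02],0],[0,[0,-0.01,0.02],0],[0,[0,-0.01,0.02],0]]'
python3 go.py 602.2 141.3 39 99.2
python3 -m pendant '[[0,[0,0,-0.2],0],[0,[0,0,-0.5],0],[0,[0,0,-0.9],0],[0,[0,0,-0.9],0],[0,[0,0,-0.9],0]]'
python3 go.py 538.1 -292.5 160 99.2
```

```text
time: 15.0
tool_pos: [0.6015, 0.1421, 0.038]
tool_rot: [0.0, 0.648, 0.761, 0.0]
contact_force: [0.7, 0.3, 5.5]
gripper_width: 0.547
grasp_force: 62.3
t 15.0 shift [-0.007  0.004 -0.008] roll -0.0001 yaw 99.17 tilt [0.05 0.01] pos [601.5 142.1  38. ] w 0.547 g 62.3
time: 15.5
tool_pos: [0.6013, 0.142, 0.1459]
tool_rot: [0.0, 0.648, 0.761, 0.0]
contact_force: [-0.8, 0.1, -3.2]
gripper_width: 0.545
grasp_force: 62.3
t 15.5 shift [-3.49  -1.097 -0.119] roll -0.0001 yaw 99.17 tilt [0.06 0.01] pos [601.3 142.  145.9] w 0.545 g 62.3
```

```bash

python3 -m pendant '[[0,[-0.2,0,-0.2],0],[0,[-0.5,-0.2,-0.4],0],[0,[-0.87,-0.275,-0.4],0],[0,[-0.87,-0.275,-0.4],0],[0,[-0.87,-0.275,-0.4],0]]' >/dev/null
python3 -m pendant '[[0,[-0.4,-0.1,0],0],[0,[-0.87,-0.275,0],0],[0,[-0.87,-0.275,0],0],[0,[-0.87,-0.275,0],0]]' >/dev/null
python3 -m pendant '[[0,[-0.4,-0.1,0],0],[0,[-0.87,-0.275,0],0],[0,[-0.87,-0.275,0],0],[0,[-0.87,-0.275,0],0]]' >/dev/null
python3 -m pendant '[[0,[-0.4,-0.1,0],0],[0,[-0.7,-0.2,0],0],[0,[-0.87,-0.275,0],0],[0,[-0.87,-0.275,0],0],[0,[-0.87,-0.275,0],0],[0,[-0.87,-0.275,0],0]]'
python3 go.py 536.8 -292.4 100 99.3
```

```text
time: 17.4
tool_pos: [0.5381, -0.2891, 0.1931]
tool_rot: [-0.001, 0.647, 0.762, 0.0]
contact_force: [0.4, 0.3, -2.8]
gripper_width: 0.546
grasp_force: 62.5
t 17.4 shift [-0.027 -0.015  0.776] roll 0.0001 yaw 99.31 tilt [-0.02  0.07] pos [ 538.1 -289.1  193.1] w 0.546 g 62.5
```

```bash

python3 -m pendant '[[0,[-0.027,-0.015,0.2],0],[0,[-0.027,-0.015,0.45],0],[0,[-0.027,-0.015,0.7],0],[0,[-0.027,-0.015,0.78],0],[0,[-0.027,-0.015,0.78],0],[0,[-0.027,-0.015,0.78],0],[0,[-0.027,-0.015,0.78],0]]' >/dev/null
python3 go.py 536.8 -292.4 44 99.3
```

```text
t 18.1 shift [ 0.027 -0.004  0.487] roll -0.0006 yaw 99.2 tilt [ 0.19 -0.13] pos [ 537.6 -295.4  102.4] w 0.542 g 62.5
```

```bash

python3 -m pendant '[[0,[0.012,-0.004,0.06],0],[0,[0.012,-0.004,0.12],0],[0,[0.012,-0.004,0.18],0],[0,[0.012,-0.004,0.24],0],[0,[0.012,-0.004,0.3],0],[0,[0.012,-0.004,0.36],0],[0,[0.012,-0.004,0.42],0],[0,[0.012,-0.004,0.46],0],[0,[0.012,-0.004,0.46],0],[0,[0.012,-0.004,0.46],0]]' 
python3 go.py 536.8 -292.4 44 99.3
```

```text
time: 19.1
tool_pos: [0.5355, -0.2935, 0.0447]
tool_rot: [0.0, 0.648, 0.761, -0.0]
contact_force: [-0.2, 0.2, -3.0]
gripper_width: 0.544
grasp_force: 62.6
t 19.1 shift [0.007 0.012 0.006] roll -0.0007 yaw 99.18 tilt [ 0. -0.] pos [ 535.5 -293.5   44.7] w 0.544 g 62.6
```

```bash

python3 -m pendant '[[0,[0.006,0.01,0.01],0],[0,[0.006,0.01,0.018],0],[0,[0.006,0.01,0.018],0],[0,[0.006,0.01,0.018],0]]'
python3 -m pendant '[[0.7,[0,0,0],0],[0.7,[0,0,0],0],[0.85,[0,0,0],0],[0.9,[0,0,0],0],[0.9,[0,0,0],0],[0.9,[0,0,-0.2],0],[1,[0,0,-0.5],0],[1,[0,0,-0.9],0],[1,[0,0,-0.9],0],[1,[0,0,-0.9],0]]'
python3 -m pendant '[[1,[0.4,0,-0.3],0],[1,[0.8,0,-0.8],0],[1,[1,0,-0.8],0],[1,[1,0,-0.8],0],[1,[1,0,-0.8],0]]' >/dev/null
python3 -m pendant '[[1,[0.2,0,0],0],[1,[0.5,0,0],0],[1,[0.5,0,0],0],[1,[0.5,0,0],0],[1,[0.5,0,0],0]]'
python3 - <<'E'
from meas import *
f=grab("wrist"); im=f["img"]; save(im[150:350,156:356].repeat(3,0).repeat(3,1),"w5.png")
E
```

```text
time: 19.5
tool_pos: [0.5369, -0.2927, 0.0431]
tool_rot: [0.001, 0.648, 0.761, 0.0]
contact_force: [0.6, 0.1, -0.4]
gripper_width: 0.548
grasp_force: 62.6
time: 20.5
tool_pos: [0.5375, -0.2933, 0.1528]
tool_rot: [0.002, 0.648, 0.761, 0.0]
contact_force: [-0.2, 0.3, -0.3]
gripper_width: 1.001
grasp_force: 0.0
time: 21.5
tool_pos: [0.5075, -0.1158, 0.2449]
tool_rot: [-0.001, 0.649, 0.761, -0.001]
contact_force: [-0.6, 0.2, -0.2]
gripper_width: 0.998
grasp_force: 0.0
```

View pics/w5.png

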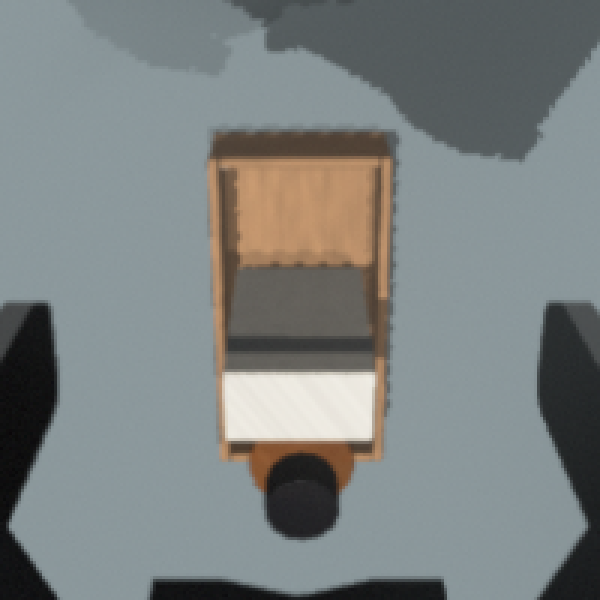

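The packet (top edge at crop row 370, base row 265) and bottle (cap 302,495) stand upright in the box. The slot nearest the camera is free for the cup.

```bash
python3 - <<'E'
from meas import *
f=grab("wrist"); a=np.radians(9.3); u=np.array([-np.sin(a),np.cos(a)]); v=np.array([np.cos(a),np.sin(a)])
g=lambda x,y,z:(cast(f,[[156+x/3,150+y/3]],z)[0,:2]*1000)
for n,p in dict(base=g(300,266,.005),top=g(300,371,.095),rim=g(300,158,.036),L=g(212,170,.036),R=g(390,170,.036)).items(): print(n,(p@u).round(1),(p@v).round(1))
E
python3 go.py 503 240 245 99.2
```

```text
base -315.1 483.4
top -314.7 483.3
rim -245.2 483.6
L -250.8 444.5
R -251.0 523.5
t 21.6 shift [2.935 0.43  0.006] roll -0.0006 yaw 99.09 tilt [-0.08  0.02] pos [ 507.7 -115.9  245.7] w 0.996 g 0.0
```

```bash

python3 -m pendant '[[1,[0.4,0.05,0],0],[1,[0.9,0.14,0],0],[1,[0.98,0.14,0],0],[1,[0.98,0.14,0],0]]' >/dev/null
python3 -m pendant '[[1,[0.4,0.05,0],0],[1,[0.9,0.14,0],0],[1,[0.98,0.14,0],0],[1,[0.98,0.14,0],0]]' >/dev/null
python3 -m pendant '[[1,[0.4,0.05,0],0],[1,[0.9,0.14,0],0],[1,[0.98,0.14,0],0],[1,[0.98,0.14,0],0],[1,[0.98,0.14,0],0],[1,[0.98,0.14,0],0],[1,[0.98,0.14,0],0]]' >/dev/null
python3 - <<'E'
from meas import *
f=grab("wrist"); im=f["img"].astype(int); W=im[...,0]-im[...,2]; V=im.max(2)
p=proj(f,[[.504,.340,.104]])[0]; print(p,im[int(p[1]),int(p[0])],im[int(p[1])-60,int(p[0])+60])
save(f["img"],"w6.png")
for t in(0,3):
  m=((W>t)&(V>100)&(W<60)).astype(np.uint8); m=cv2.morphologyEx(m,cv2.MORPH_OPEN,np.ones((5,5))); c,s=blob(m,p); print(s,circ(f,c,.104))
E
python3 go.py 504 340 130 99.2
```

```text
[273.43553244  80.94292523] [234 234 231] [136 148 152]
[ 246   51   57   60 2710] [504.9 339.5  26.9]
[ 483  281   29   89 1478] [862.9  95.6  77.5]
t 23.15 shift [0.819 0.15  0.971] roll -0.0008 yaw 99.06 tilt [ 0.01 -0.01] pos [501.7 240.1 246.6] w 1.005 g 0.0
```

View pics/w6.png

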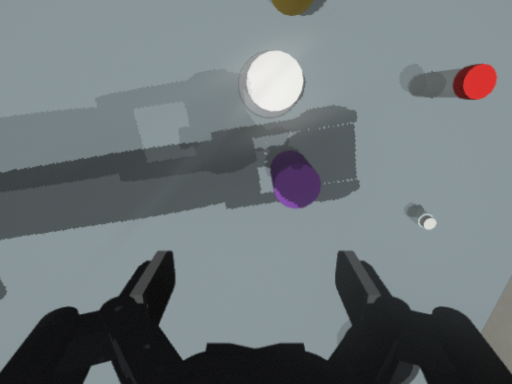

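The white cup's top is at (275,81), over its foot; purple is at (296,180) and yellow at (292,2), both clear of the fingers.

```bash

python3 -m pendant '[[1,[0.4,0.08,0],0],[1,[0.813,0.16,0],0],[1,[0.813,0.16,0],0],[1,[0.813,0.16,0.2],0],[1,[0.813,0.16,0.5],0],[1,[0.813,0.16,0.8],0],[1,[0.813,0.16,0.8],0],[1,[0.813,0.16,0.8],0],[1,[0.813,0.16,0.8],0]]' >/dev/null
python3 go.py 504.9 339.5 63 99.2
python3 -m pendant '[[1,[0,-0.008,0.15],0],[1,[0,-0.008,0.3],0],[1,[0,-0.008,0.45],0],[1,[0,-0.008,0.6],0],[1,[0,-0.008,0.73],0],[1,[0,-0.008,0.73],0],[1,[0,-0.008,0.73],0],[1,[0,-0.008,0.73],0]]' >/dev/null
python3 go.py 504.9 339.5 63 99.2
```

```text
t 24.05 shift [-0.012 -0.017  0.754] roll -0.0003 yaw 99.14 tilt [0.22 0.1 ] pos [506.3 341.1 153.5] w 0.995 g 0.0
t 24.85 shift [-0.014 -0.002  0.014] roll -0.0001 yaw 99.17 tilt [0.15 0.07] pos [504.9 341.2  64.7] w 1.001 g 0.0
```

```bash

python3 -m pendant '[[0,[-0.005,0,0],0],[0,[-0.005,0,0],0],[0,[-0.005,0,0],0],[0,[-0.005,0,0],0],[0,[-0.005,0,0],0],[0,[-0.005,0,0],0],[0,[-0.005,0,0],0],[0,[-0.005,0,0],0],[0,[-0.005,0,0],0]]'
python3 go.py 504.9 339.5 63 99.2
python3 -m pendant '[[0,[0,0,-0.15],0],[0,[0,0,-0.35],0],[0,[0,0,-0.6],0],[0,[0,0,-0.9],0],[0,[0,0,-1],0],[0,[0,0,-1],0],[0,[0,0,-1],0]]'
python3 -m pendant '[[0,[0,0,-0.25],0],[0,[0,0,-0.25],0]]'
python3 go.py 523 -200 210 99.3
```

```text
time: 25.75
tool_pos: [0.5045, 0.3404, 0.064]
tool_rot: [0.0, 0.648, 0.761, 0.001]
contact_force: [-0.0, 0.1, 6.0]
gripper_width: 0.608
grasp_force: 62.7
t 25.75 shift [-0.008  0.002  0.008] roll -0.0001 yaw 99.17 tilt [0.08 0.04] pos [504.5 340.4  64. ] w 0.608 g 62.7
time: 26.45
tool_pos: [0.503, 0.3396, 0.1809]
tool_rot: [-0.001, 0.648, 0.761, -0.001]
contact_force: [-0.5, 0.5, -1.9]
gripper_width: 0.611
grasp_force: 62.7
time: 26.65
tool_pos: [0.5047, 0.3405, 0.2139]
tool_rot: [0.0, 0.648, 0.761, 0.001]
contact_force: [0.5, 0.6, 0.6]
gripper_width: 0.611
grasp_force: 62.8
t 26.65 shift [-4.471 -0.567  0.028] roll -0.0007 yaw 99.17 tilt [0.12 0.07] pos [504.7 340.5 213.9] w 0.611 g 62.8
```

```bash

python3 -m pendant '[[0,[-0.3,0,0],0],[0,[-0.6,-0.1,0],0],[0,[-0.894,-0.113,0],0],[0,[-0.894,-0.113,0],0]]' >/dev/null
python3 -m pendant '[[0,[-0.4,-0.05,0],0],[0,[-0.8,-0.1,0],0],[0,[-0.894,-0.113,0],0]]' >/dev/null
python3 -m pendant '[[0,[-0.4,-0.05,0],0],[0,[-0.8,-0.1,0],0],[0,[-0.894,-0.113,0],0]]' >/dev/null
python3 -m pendant '[[0,[-0.4,-0.05,0],0],[0,[-0.8,-0.1,0],0],[0,[-0.894,-0.113,0],0]]' >/dev/null
python3 -m pendant '[[0,[-0.4,-0.05,0],0],[0,[-0.7,-0.1,0],0],[0,[-0.894,-0.113,0],0],[0,[-0.894,-0.113,0],0],[0,[-0.894,-0.113,0],0],[0,[-0.894,-0.113,0],0]]'
python3 go.py 522.7 -200.1 110 99.3
```

```text
time: 28.55
tool_pos: [0.5226, -0.1986, 0.2122]
tool_rot: [-0.001, 0.648, 0.762, 0.0]
contact_force: [-0.1, -0.2, -1.3]
gripper_width: 0.609
grasp_force: 62.9
t 28.55 shift [-0.014 -0.001  0.852] roll -0.0002 yaw 99.27 tilt [-0.04  0.07] pos [ 522.6 -198.6  212.2] w 0.609 g 62.9
```

```bash

python3 -m pendant '[[0,[-0.01,0,0.2],0],[0,[-0.01,0,0.45],0],[0,[-0.01,0,0.7],0],[0,[-0.01,0,0.8],0],[0,[-0.01,0,0.85],0],[0,[-0.01,0,0.85],0],[0,[-0.01,0,0.85],0],[0,[-0.01,0,0.85],0],[0,[-0.01,0,0.85],0]]' >/dev/null
python3 go.py 522.7 -200.1 47 99.3
```

```text
t 29.45 shift [ 0.016 -0.004  0.545] roll -0.0007 yaw 99.17 tilt [ 0.12 -0.06] pos [ 523.4 -201.9  112.4] w 0.613 g 62.9
```

```bash

python3 -m pendant '[[0,[0.01,-0.002,0.06],0],[0,[0.01,-0.002,0.13],0],[0,[0.01,-0.002,0.2],0],[0,[0.01,-0.002,0.26],0],[0,[0.01,-0.002,0.32],0],[0,[0.01,-0.002,0.38],0],[0,[0.01,-0.002,0.44],0],[0,[0.01,-0.002,0.5],0],[0,[0.01,-0.002,0.52],0],[0,[0.01,-0.002,0.52],0]]' 
python3 -m pendant '[[0,[0.003,0,0.01],0],[0,[0.003,0,0.01],0],[0,[0.003,0,0.01],0]]' 
python3 go.py 522.7 -200.1 47 99.3
```

```text
time: 30.45
tool_pos: [0.5219, -0.2001, 0.0479]
tool_rot: [-0.0, 0.648, 0.761, -0.0]
contact_force: [0.4, -0.3, -0.3]
gripper_width: 0.608
grasp_force: 62.9
time: 30.75
tool_pos: [0.5224, -0.2, 0.0477]
tool_rot: [0.0, 0.648, 0.761, 0.0]
contact_force: [0.3, 0.3, -0.8]
gripper_width: 0.607
grasp_force: 62.9
t 30.75 shift [-0.001  0.002  0.006] roll -0.0007 yaw 99.18 tilt [ 0.03 -0.02] pos [ 522.4 -200.    47.7] w 0.607 g 62.9
```

```bash

python3 -m pendant '[[0,[0,0,0.007],0],[0,[0,0,0.014],0],[0,[0,0,0.014],0],[0,[0,0,0.014],0]]' 
python3 -m pendant '[[0.7,[0,0,0],0],[0.75,[0,0,0],0],[0.85,[0,0,0],0],[0.9,[0,0,0],0],[0.9,[0,0,0],0],[0.9,[0,0,-0.2],0],[1,[0,0,-0.5],0],[1,[0,0,-0.9],0],[1,[0,0,-0.9],0],[1,[0,0,-0.9],0]]'
python3 -m pendant '[[1,[0.4,0,-0.3],0],[1,[0.8,0,-0.8],0],[1,[1,0,-0.8],0],[1,[1,0,-0.8],0],[1,[1,0,-0.8],0],[1,[1,0,-0.8],0]]' >/dev/null
python3 - <<'E'
from meas import *
f=grab("wrist"); g=grab("scene"); a=cv2.resize(f["img"][150:350,156:356],(400,400)); b=cv2.resize(g["img"][80:180,160:260],(400,400)); save(np.hstack([a,b]),"w7.png")
E
```

```text
time: 31.15
tool_pos: [0.5225, -0.2002, 0.047]
tool_rot: [0.0, 0.648, 0.761, -0.0]
contact_force: [-2.7, 0.4, 5.9]
gripper_width: 0.61
grasp_force: 63.5
time: 32.15
tool_pos: [0.5232, -0.2005, 0.1557]
tool_rot: [0.002, 0.648, 0.761, 0.0]
contact_force: [-0.4, 0.1, -1.9]
gripper_width: 1.001
grasp_force: 0.0
```

View pics/w7.png

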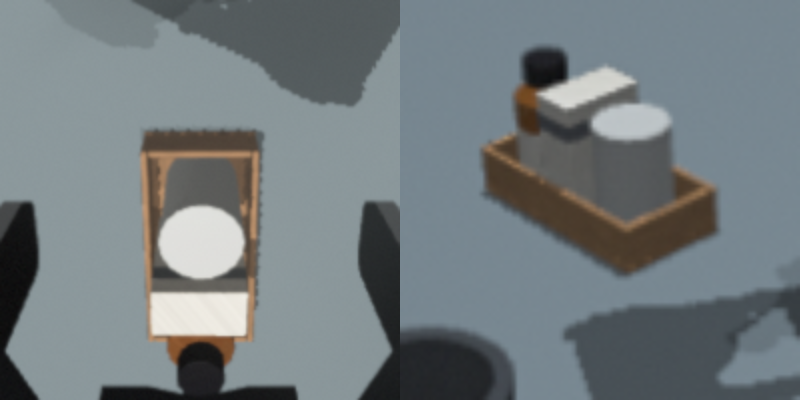

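Both views show all three upright and in a row inside the box: cup at (201,241), packet at (201,314) and bottle at (200,362) in the left half. The gripper is clear, so I'm handing in.

```bash
python3 -c "
from plant import manip
print(manip.job_done())"
```

```text
the job is handed in; nothing more can be done
None
```

The bottle, packet and cup (mouth down) stand upright in one row in the box, as the last two camera views show; the job is handed in at about 33 s and no verdict was returned.

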